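# Run the spice round the corner rail

### The arm

A 6-joint arm with a two-finger parallel gripper is mounted at the origin on a cart in front of the work surface, level with it; the furniture and walls round the work are solid. World frame = base frame: x ahead of the robot, y to its left, z up, the work surface at z = 0. Lengths are in m, angles in rad, forces in N, time in s.
With the tool pointing down it reaches from about 0.375 to 0.9 m from the base axis. Payload 3.1 kg.
Tool frame: the origin (TCP) lies at the very end of the fingers, on their centre line; the grasp point (between the pads) lies 19 mm behind it; z points along the fingers, y is the line along which they close (so a half turn about z gives the same grasp; the last joint's range is limited). The gripper opens to 87 mm and grips with 3 to 60 N. Pads are 19 mm wide; open, the fingers measure 117 mm over their backs; the gripper's body (75 mm by 190 mm) begins 51 mm behind the grasp point.
Start: joints at [-1.431, 0.527, 1.433, -0, 1.181, -0.178], TCP at [0.196, -0.593, 0.223] pointing down, gripper open.
Joint ranges: [-3.08, 3.08], [-0.75, 2.2], [0.22, 2.44], [-1.43, 4.57], [0, 2.65], [-2.85, 2.85]. Speed limits (rad/s): [2.79, 2.79, 3.14, 3.14, 3.14, 3.14].

### API

Orientations are given as a unit quaternion [x, y, z, w].
In Python, from rig import robot gives the robot as it stands. The module is installed in compiled form; this text tells all that it offers.
- The arm moves only by the tool servo_tool, never from a script. Its argument "rows" is one flat list of numbers, 5 for each row, row after row: the closure, from -1 (fully open) to 1 (shut), so that 0 is half open, then the shift along the tool's x, y, z in m, then the turn about the tool's z in degrees. A call has 1 to 5 rows; each row shifts and turns the commanded pose from where the row before left it, along the tool's axes as they then stand; what a row does not reach is not made up. A row lasts 1/12 s, in which the tool goes at most 41.7 mm and 7.16 degrees, less where a joint would pass 70% of its speed; a pose out of reach is approached as far as the arm can. A call with a gripper value outside its range is refused whole. The fingers move at their own pace and stop on an object; "newtons" is the grip in N (left out, the last holds). Time passes only in rows, so rows that do not move let the fingers close. It gives the time, the measured TCP pose, the force, the opening and the grip force at its end, in the units of the state.
- robot.get_obs(): the state, without advancing time (a new reading comes with each control period).
- robot.camera(name): name is "scene" or "top" or "wrist"; returns a dict with "pixels" (384x512x3 uint8, red, green, blue), "intrinsics" (3x3 intrinsics, pixels), "rvec" (rotation vector, rad) and "tvec" (3), from world to camera coordinates, as OpenCV has them; the wrist camera has in their place "mount" (4x4, takes a point from camera to tool coordinates, whose origin is the TCP and whose axes are the flange's). Camera axes: x right, y down, z forward; pixel columns grow to the right and rows downward; lengths in m; the calibration is good to about 2 mm. A picture is of the moment at which its call begins: read the wrist's pose just before it. There is no depth.
- robot.hand_in(): hands the job in; it is judged then, once.
Trained networks look in a picture, given as the dict that the camera call returned (one of the last four; its "shot" number tells which), for a name from the list of things; names that differ only in an ending like _2 or _b are one class to them, and where a whole thing is asked for, a point or a joint stands for the part that bears it (a point fixed in the world has none). Each returns a list of dicts, best first, with "score" (0 to 1); they miss things now and then, are a little off and sometimes report something else, mostly with a low value. They report only what shows in the picture. A call takes as long as a camera call. They do not tell look-alikes from the thing itself.
- robot.spot_in(picture, query): "at" ([x, y, z] in m, in world coordinates, good to about 4 mm: the middle of the surface that is visible of it).
- robot.outline_of(picture, query): "region" (384x512 bool, what is visible of it).
- robot.place_of(picture, query): "at" ([x, y, z] in m, in world coordinates, good to about 4 mm: a listed point, or the origin of a listed thing).
The state is a dict: "time": time; "q": joint angles; "joint_velocities": joint speeds; "joint_torque": joint torques, N m; "position": TCP position; "tool_rot": TCP orientation; "ft_force": force on the tool from outside, world axes, zero at the start; "moment": the same for the moment, N m; "grip_width": finger opening in m; "grip_force": force on a finger pad.
Only numpy, scipy, OpenCV 4.12 (cv2) and the standard library are available. Lean on these libraries where they do the work, as an engineer would, in place of code of your own. Each camera call takes 0.05 s, during which the arm holds its last target. There are 200 camera calls.

### The job

Stand the spice jar (the one with the red cap) upright in the cup of the carrier, then slide the carrier along its curved guide rail, round the corner, until it meets the rubber pad of the end stop. Press it home against the pad with about 10 N for a second so that it is properly up to the stop, then let go and leave it there with the jar in it. Go gently: keep the carrier down on the worktop, do not press it against the fences or the stop with more than 25 N, and leave the bean tin, salt shaker and pepper mill where they are.

Things in the scene. Friction and masses are not known exactly. Their poses are not given: they have to be found in the camera images.
- spice_jar: spice jar, loose: straight glass jar with a label and a red cap, 45 mm across all the way up, 106 mm tall (the cap is the top 21 mm); 0.11 kg. Origin: centre of its underside, z up. It shares three places, about 0.1 m apart, with the salt shaker and the pepper mill.
- carrier: slippery grey nylon carrier, loose, 0.3 to 0.45 kg, that slides on the worktop between the rail's fences: two round discs 62 mm across, 14 mm high, centred 22 mm before and behind its origin (length 106 mm), a steel cup in the middle. Origin: centre of the underside; x points forward along the rail to the end stop, z up. It starts in leg 1, and can turn about a jar held in its cup.
- cup (a point): middle of the cup's inner floor on the carrier, 17 mm above the carrier's underside; z up. Bore 49 mm across, mouth flared to 57 mm; rim 43 mm above the worktop and 64 mm across outside. The jar has about 2 mm to spare all round and its underside rests here.
- rail: fixed aluminium guide rail: two fences 6 mm thick, 13 mm high, 66 mm apart, no floor. Origin: on the worktop at the centre of the quarter turn, z up. In its x, y (mm) the channel's centre line is leg 1 from its closed start (110,180) to (110,0), a quarter circle of radius 110 about the origin to (0,-110), then leg 2 to (-170,-110). The discs follow this line with 2 mm play to each side.
- turn_end (a point): point on the channel's centre line, on the worktop, where the quarter turn ends and leg 2 begins: (0,-110) mm in the rail's frame, same axes. Leg 2 and the carrier's way run to -x. In the turn the carrier's origin runs about 2 mm inside the centre line, as it is the discs that follow it.
- leg2_end (a point): open end of leg 2, on the centre line, 170 mm beyond the turn. Leg 2 holds a clamped end stop: black block 19 mm high, knob to 31 mm, rigid, a 4 mm black pad facing the carrier. Its setting changes and is not measured: the pad's face lies 40 to 75 mm short of this point, so the carrier's origin stops 93 to 128 mm short of it. Feel for it; friction is not known exactly.
- bean_tin: tin, 76 mm across, 58 mm tall, loose on the worktop inside the bend of the rail, within 15 mm of the rail's origin; a bystander. Origin: centre of its underside.
- salt_shaker: salt shaker, clear glass with a domed light metal cap, 44 mm across, 90 mm tall, loose; a bystander. Origin: centre of its underside.
- pepper_mill: dark wooden pepper mill, 58 mm across, 150 mm tall, loose; a bystander. Origin: centre of its underside.
Not all that is in view belongs to the job. What is shaped like the spice_jar but orange is not meant. What is shaped like the carrier but pink is not meant.

How it is judged:
By the outcome, as a careful person would: the job done as asked, in the order asked, and still so for the second after the job is handed in, with the robot touching nothing.
It also fails if it takes over 72 s, if anything falls off the work surface, if the arm or the gripper's body presses on something with over 40 N, if the wrist force passes 120 N, or if a joint passes its speed limit or range.

## Working session

There is one attempt and no reset: what is moved stays moved. The work goes in short steps, Python scripts to look and compute and a tool call to move; the robot and the scene stay as the last step left them, time stands still between calls to the robot, and variables do not carry over. Pictures are saved under pics/ and viewed, at most 10 in all, crops included, and the job is handed in when it is done.

Besides the shell and the picture viewer there is one more tool, called after ">>>" as name(argument=value, ...), one argument or row to a line, values as JSON. servo_tool: Moves the arm, as the interface text tells. Its arguments: {"type":"object","properties":{"rows":{"type":"array","items":{"type":"number"}},"newtons":{"type":"number"}},"required":["rows"]}

```bash
mkdir -p pics
cat > h.py <<'E'
import numpy as np, cv2
from rig import robot
def shot(n):
    return robot.camera(n)
def save(p,name): cv2.imwrite('pics/'+name, p['pixels'][:,:,::-1])
def proj(p,X):
    return cv2.projectPoints(np.array(X,float).reshape(-1,3),np.array(p['rvec']),np.array(p['tvec']),np.array(p['intrinsics']),None)[0].reshape(-1,2)
def ray(p,uv,z):
    K=np.array(p['intrinsics']);R=cv2.Rodrigues(np.array(p['rvec'],float))[0];t=np.array(p['tvec']).ravel()
    d=R.T@np.linalg.inv(K)@np.array([uv[0],uv[1],1.]);c=-R.T@t
    return c+d*(z-c[2])/d[2]
E
python3 - <<'E'
from h import *
np.set_printoptions(precision=4,suppress=True)
o=robot.get_obs();print({k:np.round(v,3) for k,v in o.items()})
ims=[]
for n in("scene","top"):
    p=shot(n);ims.append(p['pixels'])
    for q in("spice_jar","carrier","cup","rail","turn_end","leg2_end","bean_tin","salt_shaker","pepper_mill"):
        print(n,q,[(np.round(d['at'],3),round(d['score'],2),proj(p,d['at']).round()[0]) for d in robot.place_of(p,q)])
    save(p,n+'0.png')
E
```

```text
{'time': np.float64(0.0), 'q': array([-1.43 ,  0.528,  1.434,  0.   ,  1.181, -0.178]), 'joint_velocities': array([ 0.001, -0.001, -0.001,  0.001,  0.001,  0.001]), 'joint_torque': array([  0.001, -44.004, -17.659,   0.063,   0.058,  -0.   ]), 'position': array([ 0.196, -0.593,  0.222]), 'tool_rot': array([ 0.987,  0.159,  0.   , -0.001]), 'ft_force': array([-0.017,  0.035, -0.418]), 'moment': array([ 0.004, -0.005,  0.014]), 'grip_force': np.float64(0.0), 'grip_width': np.float64(0.087)}
scene spice_jar [(array([ 0.331,  0.379, -0.002]), 0.8, array([200., 264.])), (array([0.436, 0.374, 0.   ]), 0.57, array([173., 249.]))]
scene carrier [(array([ 0.489, -0.005,  0.003]), 0.92, array([239., 190.])), (array([ 0.424, -0.405, -0.005]), 0.53, array([309., 157.]))]
scene cup [(array([ 0.427, -0.407,  0.019]), 0.59, array([309., 151.])), (array([ 0.3  , -0.286,  0.001]), 0.28, array([323., 173.]))]
scene rail [(array([ 0.413, -0.118, -0.005]), 0.85, array([274., 185.]))]
scene turn_end [(array([ 0.454, -0.214,  0.002]), 0.78, array([278., 171.]))]
scene leg2_end [(array([ 0.3  , -0.284,  0.
[... 561 characters left out ...]
-0.4  ,  0.001]), 0.71, array([398., 196.])), (array([ 0.303, -0.284,  0.002]), 0.69, array([355., 241.]))]
top cup [(array([ 0.428, -0.406,  0.022]), 0.67, array([402., 196.])), (array([ 0.485, -0.006,  0.015]), 0.64, array([255., 172.]))]
top rail []
top turn_end []
top leg2_end [(array([ 0.303, -0.285, -0.001]), 0.93, array([355., 241.])), (array([ 0.488, -0.003, -0.   ]), 0.74, array([254., 171.]))]
top bean_tin [(array([ 0.416, -0.109,  0.001]), 0.94, array([292., 198.])), (array([ 0.504,  0.312, -0.   ]), 0.19, array([141., 164.]))]
top salt_shaker [(array([ 0.425,  0.249, -0.001]), 0.5, array([163., 192.]))]
top pepper_mill [(array([ 0.502,  0.315, -0.001]), 0.9, array([140., 164.]))]
```

View pics/top0.png

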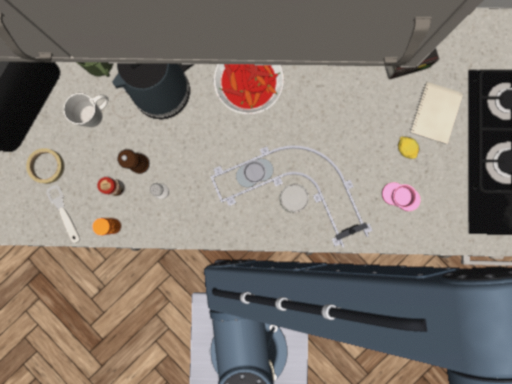

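```bash
python3 -c "
import cv2
a=cv2.imread('pics/scene0.png')[130:300,140:360];cv2.imwrite('pics/scrop.png',cv2.resize(a,None,fx=3.5,fy=3.5,interpolation=cv2.INTER_CUBIC))"
```

```text
(no output)
```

View pics/scrop.png

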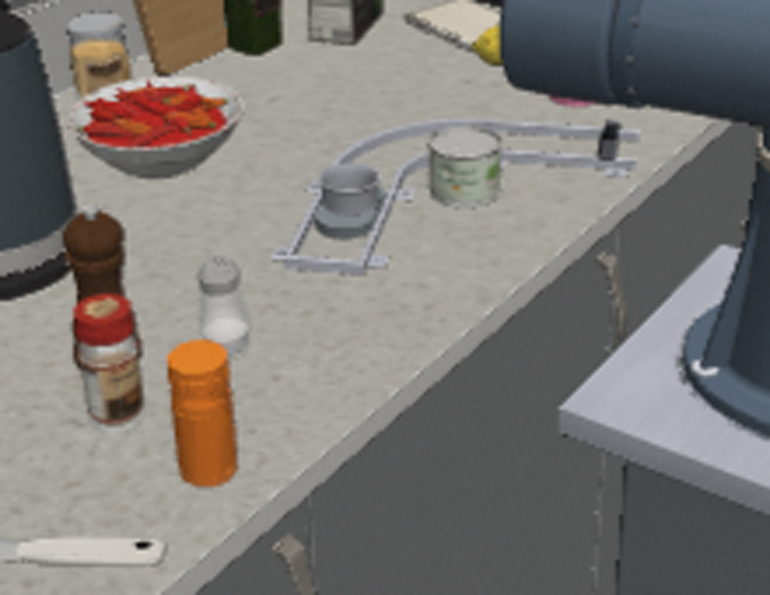

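Top picture, by pixel:
- Red-capped jar at (107,185), and an orange look-alike at (104,226). Only the first has the red cap, clear glass and label, and the enlarged crop confirms it. Its position is about (0.433, 0.373).
- Grey carrier in the rail at (254,172), and a pink one at (402,196). The grey one is meant.
- Mill (130,160), salt (158,190), tin (294,198), stop (352,232).

Next I move over the rail for a close look.

>>> servo_tool(
  rows=[-1,0.024,-0.027,-0.012,0,-1,0.024,-0.027,-0.012,0,-1,0.024,-0.027,-0.012,0,-1,0.024,-0.027,-0.012,0,-1,0.024,-0.027,-0.012,0],
)

```text
time: 1.42
position: [0.2679, -0.4261, 0.283]
tool_rot: [0.987, 0.158, 0.0, -0.0]
ft_force: [0.3, 0.4, 0.4]
grip_width: 0.0871
grip_force: 0.0
```

>>> servo_tool(
  rows=[-1,0.024,-0.027,-0.012,0,-1,0.024,-0.027,-0.012,0,-1,0.024,-0.027,-0.012,0,-1,0.024,-0.027,-0.012,0,-1,0.024,-0.027,-0.012,0],
)

```text
time: 1.83
position: [0.3395, -0.2601, 0.3433]
tool_rot: [0.987, 0.158, 0.0, 0.0]
ft_force: [0.9, -0.1, 0.2]
grip_width: 0.0869
grip_force: 0.0
```

>>> servo_tool(
  rows=[-1,0.024,-0.027,-0.012,0,-1,0.024,-0.027,-0.012,0,-1,0.024,-0.027,-0.012,0,-1,0.024,-0.027,-0.012,0,-1,0,0,0,0],
)

```text
time: 2.25
position: [0.3988, -0.1243, 0.3932]
tool_rot: [0.987, 0.162, 0.003, 0.0]
ft_force: [0.2, -0.3, 0.7]
grip_width: 0.0868
grip_force: 0.0
```

```bash
cat >> h.py <<'E'
from scipy.spatial.transform import Rotation as Ro
def wrist():
    o=robot.get_obs();p=dict(robot.camera("wrist"))
    T=np.eye(4);T[:3,:3]=Ro.from_quat(o['tool_rot']).as_matrix();T[:3,3]=o['position']
    W=np.linalg.inv(T@np.array(p['mount']))
    q=dict(p);q['rvec']=cv2.Rodrigues(W[:3,:3])[0];q['tvec']=W[:3,3]
    return o,p,q
def psi(o):
    y=Ro.from_quat(o['tool_rot']).as_matrix()[:,1];return np.degrees(np.arctan2(y[1],y[0]))
E
python3 - <<'E'
from h import *
o,p,q=wrist();print(o['time'],o['position'],o['tool_rot'],psi(o))
save(p,'w1.png')
for n in("carrier","cup","rail","turn_end","leg2_end","bean_tin"):
    print(n,[(np.round(d['at'],3),round(d['score'],2),proj(q,d['at']).round()[0]) for d in robot.place_of(p,n)])
np.savez('w1.npz',im=p['pixels'],rvec=q['rvec'],tvec=q['tvec'],intrinsics=q['intrinsics'])
E
```

```text
2.25 [ 0.39880107 -0.12428274  0.39321195] [9.86703798e-01 1.62499442e-01 3.07490735e-03 3.02704764e-04] -71.29617767891689
carrier [(array([ 0.484, -0.005,  0.004]), 0.67, array([200.,  65.])), (array([ 0.424, -0.407,  0.002]), 0.6, array([412., 179.]))]
cup [(array([ 0.427, -0.408,  0.015]), 0.8, array([417., 180.])), (array([ 0.48 , -0.006,  0.015]), 0.61, array([198.,  68.]))]
rail []
turn_end []
leg2_end []
bean_tin [(array([ 0.411, -0.112,  0.005]), 0.64, array([249., 132.]))]
```

View pics/w1.png

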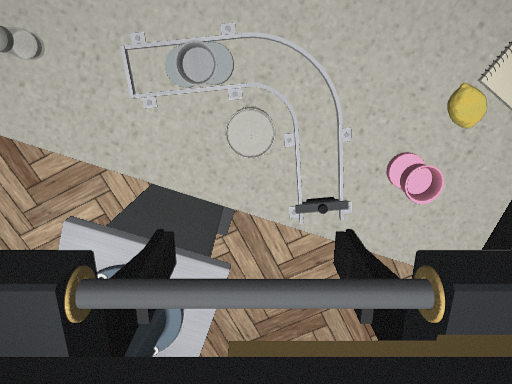

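The wrist picture shows the rail, with its closed end at (128,72), the carrier cup at (198,63) and the stop at (322,207). I'll fit the rail model to this picture and the top one.

Run:
```python
from h import *
from scipy.optimize import least_squares
from scipy.ndimage import map_coordinates
w=dict(np.load('w1.npz'))
t=shot("top")
def dt(im):
    e=cv2.Canny(cv2.cvtColor(im,cv2.COLOR_RGB2GRAY),40,110)
    return cv2.distanceTransform(255-e,cv2.DIST_L2,5)
def line(off):
    a=np.linspace(0,-np.pi/2,40);r=110+off
    return np.vstack([np.c_[np.full(40,r),np.linspace(180,5,40)],np.c_[r*np.cos(a),r*np.sin(a)],np.c_[np.linspace(-5,-170,40),np.full(40,-r)]])
M=[]
for off,z in((33,13),(39,13),(-33,13),(-39,13),(39,0),(-39,0),(33,0),(-33,0)):
    l=line(off);M.append(np.c_[l,np.full(len(l),z)])
M=np.vstack(M)/1000
def world(v):
    c,s=np.cos(v[2]),np.sin(v[2]);return np.c_[v[0]+c*M[:,0]-s*M[:,1],v[1]+s*M[:,0]+c*M[:,1],M[:,2]]
def fit(cams,v0):
    D=[dt(i) for i,_ in cams]
    def f(v):
        return np.concatenate([np.minimum(map_coordinates(d,proj(c,world(v)).T[::-1],order=1,mode='nearest'),6) for d,(i,c) in zip(D,cams)])
    for fs in(3,1): 
        r=least_squares(f,v0,loss='soft_l1',f_scale=fs,x_scale=[.01,.01,.1],diff_step=1e-4);v0=r.x
    return r.x,np.median(f(r.x))
v0=[.409,-.115,np.radians(24.7)]
for nm,c in(("w",[(w['im'],w)]),("t",[(t['pixels'],t)]),("both",[(w['im'],w),(t['pixels'],t)])):
    for k in(0,.004,-.004):
        v,m=fit(c,np.array(v0)+[k,-k,0]);print(nm,v[:2],np.degrees(v[2]),m)
u=proj(w,world(v));im=w['im'][:,:,::-1].copy()
im=cv2.resize(im[20:240,110:370],None,fx=3,fy=3,interpolation=cv2.INTER_CUBIC)[:600]
for a in u[:480]: cv2.circle(im,tuple(int(x) for x in ((a-[110,20])*3+1)),1,(0,0,255),-1)
cv2.imwrite('pics/fit.png',im)
# carrier cup rim circle
```

```text
w [ 0.41329311 -0.11294224] 24.10119599961375 0.5564396
w [ 0.41329311 -0.11294223] 24.101204987022495 0.5564376
w [ 0.41342221 -0.11290737] 24.16805014740228 0.5572925
t [ 0.41019172 -0.10721526] 25.403478509750883 1.1532785
t [ 0.41019174 -0.10721564] 25.403517971625135 1.1533031
t [ 0.41019176 -0.10721513] 25.403468866226483 1.1532593
both [ 0.4129414  -0.11174136] 24.673274338725243 0.8248979
both [ 0.41294104 -0.11281905] 24.05438898798117 0.777166
both [ 0.41294579 -0.11178353] 24.670821695351115 0.82559395
```

View pics/fit.png

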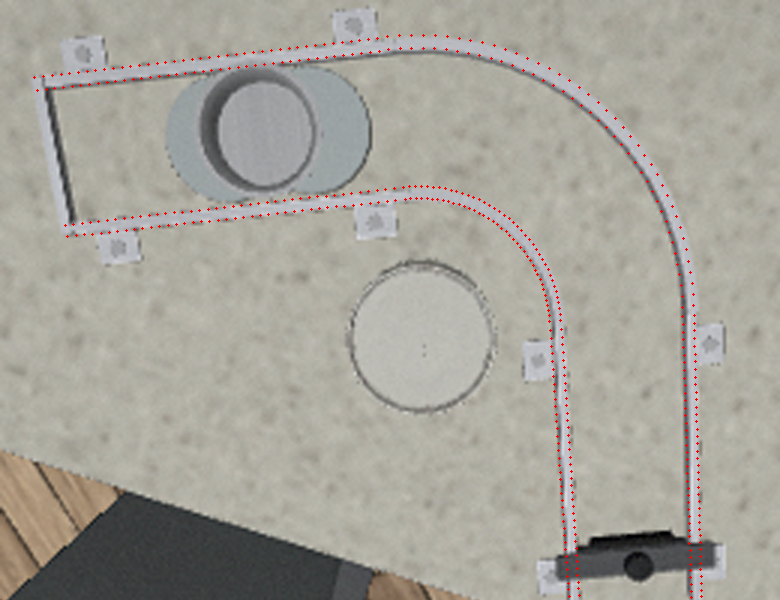

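The fit follows the fences well: rail origin (0.413, -0.113), θ ≈ 24.3°, carrier at rail (110, 70). Now I go over the jar, with the closing axis at right angles to the mill direction.

>>> servo_tool(
  rows=[-1,0,0,0,-7.1,-1,0,0,0,-7.1,-1,0,0,0,-7.1,-1,0,0,0,-7.1,-1,0,0,0,-7.1],
)

```text
time: 3.07
position: [0.3961, -0.1302, 0.3902]
tool_rot: [0.891, 0.454, -0.0, -0.0]
ft_force: [0.9, 0.4, -0.5]
grip_width: 0.0869
grip_force: 0.0
```

>>> servo_tool(
  rows=[-1,0,0,0,-7.1,-1,0,0,0,-7.1,-1,0,0,0,-7.1,-1,0,0,0,-7.1,-1,0,0,0,-7.1],
)

```text
time: 3.48
position: [0.3961, -0.1302, 0.3901]
tool_rot: [0.71, 0.704, -0.0, -0.0]
ft_force: [-0.2, -0.0, -0.1]
grip_width: 0.087
grip_force: 0.0
```

>>> servo_tool(
  rows=[-1,0,0,0,-7.1,-1,0,0,0,-7.1,-1,0,0,0,-7.1,-1,0,0,0,-7.1,-1,0,0,0,-7.1],
)

```text
time: 3.9
position: [0.3961, -0.1302, 0.3902]
tool_rot: [0.462, 0.887, 0.0, -0.0]
ft_force: [0.7, 0.2, 0.2]
grip_width: 0.0872
grip_force: 0.0
```

>>> servo_tool(
  rows=[-1,0,0,0,-7.1,-1,0,0,0,-7.1,-1,0.02,0.027,0.007,0,-1,0.02,0.027,0.007,0,-1,0.02,0.027,0.007,0],
)

```text
time: 4.32
position: [0.4044, -0.0291, 0.369]
tool_rot: [0.353, 0.936, 0.0, -0.0]
ft_force: [0.8, -0.3, -0.9]
grip_width: 0.0869
grip_force: 0.0
```

>>> servo_tool(
  rows=[-1,0.02,0.027,0.007,0,-1,0.02,0.027,0.007,0,-1,0.02,0.027,0.007,0,-1,0.02,0.027,0.007,0,-1,0.02,0.027,0.007,0],
)

```text
time: 4.73
position: [0.4178, 0.1394, 0.334]
tool_rot: [0.351, 0.936, -0.0, -0.0]
ft_force: [1.0, -0.2, 0.6]
grip_width: 0.0871
grip_force: 0.0
```

>>> servo_tool(
  rows=[-1,0.02,0.027,0.007,0,-1,0.02,0.027,0.007,0,-1,0.02,0.027,0.007,0,-1,0.02,0.027,0.007,0,-1,0,0,0,0],
)

```text
time: 5.15
position: [0.4284, 0.2765, 0.3048]
tool_rot: [0.349, 0.937, 0.001, -0.001]
ft_force: [0.8, 0.5, -0.1]
grip_width: 0.0869
grip_force: 0.0
```

>>> servo_tool(
  rows=[-1,0,0,0,0,-1,0,0,0,0],
)

```text
time: 5.32
position: [0.4283, 0.2717, 0.3061]
tool_rot: [0.351, 0.936, -0.001, -0.0]
ft_force: [0.0, -0.4, 0.6]
grip_width: 0.0871
grip_force: 0.0
```

Run:
```python
from h import *
o,p,q=wrist();print(o['time'],o['position'],o['tool_rot'],psi(o),o['q'])
save(p,'w2.png')
for n in("spice_jar","salt_shaker","pepper_mill"):
    print(n,[(np.round(d['at'],4),round(d['score'],2),proj(q,d['at']).round()[0]) for d in robot.place_of(p,n)])
for d in robot.outline_of(p,"spice_jar"):
    m=np.argwhere(d['region']);print(d['score'],m.min(0),m.max(0))
hs=cv2.cvtColor(p['pixels'],cv2.COLOR_RGB2HSV)
m=(((hs[...,0]<5)|(hs[...,0]>172))&(hs[...,1]>150)&(hs[...,2]>60)).astype(np.uint8)
n,l,s,c=cv2.connectedComponentsWithStats(m)
for i in range(1,n):
    if s[i,4]>200:print(s[i],c[i],ray(q,c[i],.106))
w=dict(np.load('w1.npz'));
for uv in((321.7,199),(309,200),(334,197)):
    a=ray(w,uv,.019);d=a[:2]-[.413,-.113];th=np.radians(24.3);print('pad',a,d@[np.cos(th),np.sin(th)])
```

```text
5.3167 [0.42832643 0.27172347 0.30609059] [ 3.50837452e-01  9.36436033e-01 -7.23043651e-04 -3.40602347e-04] 48.92290028158414 [ 3.45112976e-01  2.71763955e-01  1.61173965e+00 -6.95395276e-04
  1.25954410e+00 -5.08539162e-01]
spice_jar [(array([0.3281, 0.3833, 0.0023]), 0.85, array([268.,  34.])), (array([0.4336, 0.372 , 0.0026]), 0.67, array([312., 103.]))]
salt_shaker [(array([ 0.4327,  0.2513, -0.0044]), 0.7, array([246., 159.]))]
pepper_mill [(array([ 5.005e-01,  3.154e-01, -1.000e-04]), 0.84, array([309., 165.]))]
0.96 [ 86 299] [128 351]
0.71 [  0 251] [ 54 294]
[308  87  43  41 905] [328.20552486 106.71712707] [0.43312492 0.3728312  0.106     ]
pad [ 0.34372727 -0.26566198  0.019     ] -0.12595799330169144
pad [ 0.33504224 -0.24558647  0.019     ] -0.1256121942333376
pad [ 0.35385207 -0.28434543  0.019     ] -0.12441872464065429
```

View pics/w2.png

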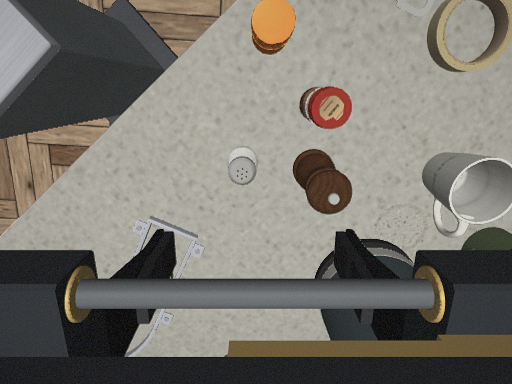

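Wrist view: jar cap at (328,107), orange look-alike (273,22), mill (322,180), salt (242,167). The cap ray and the network agree on the jar at (0.433, 0.3725). Now I go over it.

>>> servo_tool(
  rows=[-1,0.0125,0.016,0.01,0,-1,0.0125,0.016,0.01,0,-1,0.0125,0.016,0.01,0,-1,0.0125,0.016,0.01,0,-1,0.0125,0.016,0.01,0],
)

```text
time: 5.98
position: [0.434, 0.3743, 0.2565]
tool_rot: [0.351, 0.936, 0.0, 0.0]
ft_force: [0.2, -0.9, 0.6]
grip_width: 0.0872
grip_force: 0.0
```

>>> servo_tool(
  rows=[-1,0,0,0.02,0,-1,0,0,0.02,0,-1,0,0,0.02,0,-1,0,0,0.02,0,-1,0,0,0.02,0],
)

```text
time: 6.4
position: [0.4341, 0.3736, 0.1561]
tool_rot: [0.351, 0.936, 0.0, 0.0]
ft_force: [-0.5, 0.7, -0.5]
grip_width: 0.0871
grip_force: 0.0
```

>>> servo_tool(
  rows=[-1,0,0,0,0,-1,0,0,0,0],
)

```text
time: 6.57
position: [0.4333, 0.3733, 0.1561]
tool_rot: [0.351, 0.936, -0.001, -0.001]
ft_force: [0.2, 0.4, 1.0]
grip_width: 0.0872
grip_force: 0.0
```

>>> servo_tool(
  rows=[-1,0,0,0.024,0,-1,0,0,0.024,0,-1,0,0,0.024,0,-1,0,0,0.024,0,-1,0,0,0.024,0],
)

```text
time: 6.98
position: [0.4355, 0.3749, 0.0377]
tool_rot: [0.351, 0.936, 0.002, 0.002]
ft_force: [-0.2, -0.8, 0.4]
grip_width: 0.0872
grip_force: 0.0
```

>>> servo_tool(
  rows=[-1,0,0,0,0,0,0,0,0,0,0.2,0,0,0,0,0.5,0,0,0,0,1,0,0,0,0],
  newtons=25,
)

```text
time: 7.4
position: [0.4348, 0.3748, 0.0385]
tool_rot: [0.351, 0.937, 0.001, 0.001]
ft_force: [1.2, 1.4, -0.8]
grip_width: 0.068
grip_force: 0.0
```

>>> servo_tool(
  rows=[1,0,0,0,0,1,0,0,0,0,1,0,0,0,0,1,0,0,0,0,1,0,0,0,0],
)

```text
time: 7.82
position: [0.4338, 0.3743, 0.0369]
tool_rot: [0.35, 0.937, 0.0, 0.0]
ft_force: [0.4, -0.6, 3.0]
grip_width: 0.0436
grip_force: 25.0
```

>>> servo_tool(
  rows=[1,0,0,-0.02,0,1,0,0,-0.03,0,1,0,0,-0.035,0,1,0,0,-0.035,0,1,0,0,-0.03,0],
)

```text
time: 8.23
position: [0.4333, 0.374, 0.1882]
tool_rot: [0.35, 0.937, -0.0, -0.0]
ft_force: [0.8, 0.2, -0.9]
grip_width: 0.0437
grip_force: 25.0
```

>>> servo_tool(
  rows=[1,0,0,0,-5,1,0,0,0,-7,1,0,0,0,-7,1,0,0,0,-7,1,0,0,0,-7],
)

```text
time: 8.65
position: [0.433, 0.3738, 0.1862]
tool_rot: [0.067, 0.998, -0.0, -0.001]
ft_force: [-0.0, 0.8, -2.5]
grip_width: 0.0441
grip_force: 25.0
```

>>> servo_tool(
  rows=[1,0,0,0,-7,1,0,0,0,-7,1,0,0,0,-7,1,0,0,0,-7,1,0,0,0,-4.4],
)

```text
time: 9.07
position: [0.433, 0.3738, 0.186]
tool_rot: [-0.214, 0.977, -0.0, -0.001]
ft_force: [0.6, -0.0, -0.8]
grip_width: 0.0438
grip_force: 25.0
```

>>> servo_tool(
  rows=[1,0.004,-0.013,0,0,1,0.007,-0.024,0,0,1,0.007,-0.024,0,0,1,0.007,-0.024,0,0,1,0.007,-0.024,0,0],
)

```text
time: 9.48
position: [0.4487, 0.2596, 0.1862]
tool_rot: [-0.21, 0.978, -0.0, -0.001]
ft_force: [1.0, 0.8, -0.3]
grip_width: 0.044
grip_force: 25.0
```

>>> servo_tool(
  rows=[1,0.007,-0.024,0,0,1,0.007,-0.024,0,0,1,0.007,-0.024,0,0,1,0.007,-0.024,0,0,1,0.007,-0.024,0,0],
)

```text
time: 9.9
position: [0.4662, 0.1358, 0.1864]
tool_rot: [-0.21, 0.978, -0.0, -0.001]
ft_force: [0.1, -0.4, -1.7]
grip_width: 0.0439
grip_force: 25.0
```

>>> servo_tool(
  rows=[1,0.007,-0.024,0,0,1,0.007,-0.024,0,0,1,0.007,-0.024,0,0,1,0.007,-0.02,0,0,1,0.004,-0.01,0,0],
)

```text
time: 10.32
position: [0.4797, 0.0289, 0.1864]
tool_rot: [-0.209, 0.978, -0.0, -0.0]
ft_force: [0.6, 0.3, -1.4]
grip_width: 0.0439
grip_force: 25.0
```

>>> servo_tool(
  rows=[1,0,0,0,0,1,0,0,0,0,1,0,0,0,0],
)

```text
time: 10.57
position: [0.4793, 0.0325, 0.1864]
tool_rot: [-0.211, 0.978, 0.0, -0.0]
ft_force: [-0.6, 0.8, -0.9]
grip_width: 0.0438
grip_force: 25.0
```

Run:
```python
from h import *
o,p,q=wrist();print(o['time'],o['position'],psi(o),o['grip_width'],o['ft_force'])
save(p,'w3.png')
for n in("carrier","cup","spice_jar"):
    print(n,[(np.round(d['at'],4),round(d['score'],2),proj(q,d['at']).round()[0]) for d in robot.place_of(p,n)])
t=shot("scene");save(t,'s3.png')
a=cv2.resize(p['pixels'],(400,300));b=cv2.resize(t['pixels'][90:240,150:350],(400,300))
cv2.imwrite('pics/c3.png',np.hstack([a,b])[:,:,::-1])
```

```text
10.5667 [0.47927361 0.03248474 0.18642739] 114.34258856840779 0.04380329799060964 [-0.6023055   0.81188707 -0.90462283]
carrier [(array([ 5.005e-01,  3.172e-01, -2.000e-04]), 0.7, array([461., 276.])), (array([ 0.4873, -0.006 ,  0.0017]), 0.65, array([219., 159.])), (array([0.4818, 0.0378, 0.1471]), 0.48, array([261., 224.]))]
cup [(array([ 0.4826, -0.0043,  0.0151]), 0.64, array([221., 159.]))]
spice_jar [(array([0.4809, 0.0378, 0.1499]), 0.7, array([261., 225.])), (array([ 0.4298,  0.2523, -0.0031]), 0.64, array([448., 205.]))]
```

View pics/c3.png

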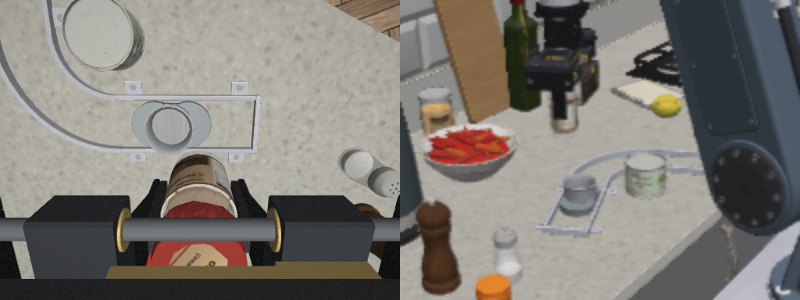

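The jar hangs upright in the grip. The carrier cup shows in the wrist view at about (221,159) at full scale. I'll refine the cup and rail from this view.

Run:
```python
from h import *
from scipy.optimize import least_squares
from scipy.ndimage import map_coordinates
o,p,q=wrist()
g=cv2.cvtColor(p['pixels'],cv2.COLOR_RGB2GRAY)
d=cv2.distanceTransform(255-cv2.Canny(g,40,110),cv2.DIST_L2,5)
a=np.linspace(0,2*np.pi,120)[:,None]
C=lambda r,z:np.hstack([r*np.cos(a),r*np.sin(a),z+0*a])
rim=np.vstack([C(.032,.043),C(.0285,.043)])
def f(P,cap=5): return np.minimum(map_coordinates(d,proj(q,P).T[::-1],order=1,mode='nearest'),cap)
for s in((.484,-.004),(.487,-.006),(.481,-.001)):
    r=least_squares(lambda v:f(rim+[v[0],v[1],0]),s,x_scale=.01,diff_step=1e-3,loss='soft_l1');print('rim',r.x,r.cost)
# straight fences of leg 1 + turn
L=[]
for off,z in((33,.013),(39,.013),(-33,.013),(-39,.013)):
    b=np.linspace(0,-1.2,40);R=(110+off)/1000
    L+= [np.c_[np.full(40,R),np.linspace(.175,.005,40),np.full(40,z)],np.c_[R*np.cos(b),R*np.sin(b),np.full(40,z)]]
L=np.vstack(L)
W=lambda v:np.c_[L[:,:2]@np.array([[np.cos(v[2]),np.sin(v[2])],[-np.sin(v[2]),np.cos(v[2])]])+v[:2],L[:,2]]
v=np.array([.413,-.113,np.radians(24.3)])
for _ in range(2):
    r2=least_squares(lambda v:f(W(v)),v,x_scale=[.01,.01,.1],diff_step=1e-4,loss='soft_l1');v=r2.x
print('rail',v[:2],np.degrees(v[2]),np.median(f(W(v))))
dd=r.x-v[:2];c,s=np.cos(v[2]),np.sin(v[2]);print('cup in rail',dd@[c,s],dd@[-s,c])
print(o['position'],psi(o))
```

```text
rim [ 0.48502248 -0.00497129] 175.65635991096497
rim [ 0.48711777 -0.00300324] 176.73121976852417
rim [ 0.486828   -0.00267575] 176.00174760818481
rail [ 0.41324618 -0.11353191] 23.94636422697563 0.38001704
cup in rail 0.11224275789943418 0.0714488201444747
[0.47976611 0.03267267 0.1865351 ] 114.44512676147694
```

>>> servo_tool(
  rows=[1,0.0022,-0.0071,0.01,0,1,0.0022,-0.0071,0.01,0,1,0.0022,-0.0071,0.01,0,1,0.0022,-0.0071,0.01,0,1,0.0022,-0.0071,0.01,0],
)

```text
time: 11.28
position: [0.4848, -0.0051, 0.1361]
tool_rot: [-0.211, 0.977, -0.0, 0.0]
ft_force: [0.0, -0.2, -1.7]
grip_width: 0.0438
grip_force: 25.0
```

>>> servo_tool(
  rows=[1,0,0,0.012,0,1,0,0,0.012,0,1,0,0,0.012,0,1,0,0,0.008,0,1,0,0,0,0],
)

```text
time: 11.7
position: [0.4836, -0.0049, 0.091]
tool_rot: [-0.211, 0.977, 0.001, -0.001]
ft_force: [-0.7, -0.9, -1.4]
grip_width: 0.0438
grip_force: 25.0
```

>>> servo_tool(
  rows=[1,0,0,0,0,1,0,0,0,0],
)

```text
time: 11.87
position: [0.485, -0.0051, 0.0929]
tool_rot: [-0.211, 0.977, -0.0, 0.0]
ft_force: [-0.7, 0.6, 0.4]
grip_width: 0.0437
grip_force: 25.0
```

Run:
```python
from h import *
o,p,q=wrist();print(o['time'],o['position'],psi(o),o['ft_force'])
t=shot("scene")
for n in ("spice_jar","cup","carrier"): print(n,[(np.round(d['at'],4),round(d['score'],2)) for d in robot.place_of(p,n)+robot.place_of(t,n)])
a=cv2.resize(p['pixels'][90:300,100:380],(400,300));b=cv2.resize(t['pixels'][130:220,190:310],(400,300),interpolation=cv2.INTER_CUBIC)
cv2.imwrite('pics/c4.png',np.hstack([a,b])[:,:,::-1])
```

```text
11.8667 [ 0.48498201 -0.00510889  0.09290808] 114.38110758274956 [-0.65486204  0.63651796  0.35537486]
spice_jar [(array([ 0.4878, -0.0029,  0.0569]), 0.75), (array([ 0.4848, -0.0063,  0.0568]), 0.62)]
cup [(array([ 0.4829, -0.0036,  0.0158]), 0.86), (array([ 0.4848, -0.0027,  0.0181]), 0.84)]
carrier [(array([ 0.4839, -0.0048,  0.0051]), 0.64), (array([ 0.4837, -0.0052, -0.0012]), 0.71)]
```

View pics/c4.png

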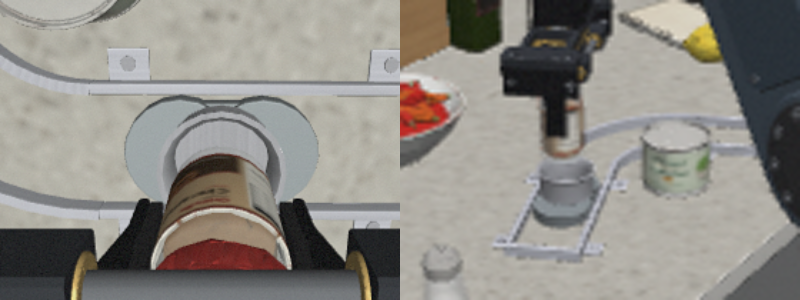

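The jar's axis is within 1–2 mm of the cup, inside the flare. I lower it step by step and watch the force.

>>> servo_tool(
  rows=[1,0,0,0.004,0,1,0,0,0.004,0,1,0,0,0.003,0,1,0,0,0.003,0,1,0,0,0.002,0],
)

```text
time: 12.68
position: [0.4843, -0.0051, 0.0759]
tool_rot: [-0.211, 0.977, 0.0, -0.0]
ft_force: [-0.0, -0.4, -1.3]
grip_width: 0.0438
grip_force: 25.0
```

>>> servo_tool(
  rows=[1,0,0,0.003,0,1,0,0,0.003,0,1,0,0,0.003,0,1,0,0,0.002,0,1,0,0,0,0],
)

```text
time: 13.1
position: [0.4843, -0.005, 0.0651]
tool_rot: [-0.211, 0.977, 0.0, -0.0]
ft_force: [-0.1, 0.3, -1.5]
grip_width: 0.0439
grip_force: 25.0
```

>>> servo_tool(
  rows=[1,0,0,0.003,0,1,0,0,0.002,0,1,0,0,0.002,0,1,0,0,0.001,0,1,0,0,0,0],
)

```text
time: 13.52
position: [0.4844, -0.0051, 0.0573]
tool_rot: [-0.211, 0.977, 0.0, -0.0]
ft_force: [-0.6, -0.6, -0.6]
grip_width: 0.0438
grip_force: 25.0
```

>>> servo_tool(
  rows=[1,0,0,0.001,0,1,0,0,0.001,0,1,0,0,0,0],
)

```text
time: 13.77
position: [0.4845, -0.0051, 0.0554]
tool_rot: [-0.211, 0.977, 0.0, -0.0]
ft_force: [0.9, 0.7, -0.9]
grip_width: 0.0439
grip_force: 25.0
```

>>> servo_tool(
  rows=[1,0,0,0.0005,0,1,0,0,0.0005,0,1,0,0,0,0],
)

```text
time: 14.02
position: [0.4846, -0.0051, 0.0545]
tool_rot: [-0.211, 0.977, 0.0, 0.0]
ft_force: [-0.6, 0.2, -1.1]
grip_width: 0.0434
grip_force: 25.0
```

>>> servo_tool(
  rows=[1,0,0,0.0005,0,1,0,0,0,0],
)

```text
time: 14.18
position: [0.4846, -0.0051, 0.054]
tool_rot: [-0.211, 0.977, -0.0, 0.0]
ft_force: [0.1, 0.1, -1.3]
grip_width: 0.0435
grip_force: 25.0
```

>>> servo_tool(
  rows=[1,0,0,0.0005,0,1,0,0,0,0],
)

```text
time: 14.35
position: [0.4846, -0.0051, 0.0539]
tool_rot: [-0.211, 0.977, -0.0, 0.0]
ft_force: [-0.8, -0.5, 3.1]
grip_width: 0.0438
grip_force: 25.7
```

Fz rose to +3 N at TCP z = 0.054, which is where it must be when seated (jar underside at 17 mm). Next I work out the path: the mid-point of two discs on the centre line, with the tool's y along the carrier.

```bash
cat > path.py <<'E'
from h import *
from scipy.optimize import brentq
O=np.array([.4132,-.1134]);TH=np.radians(24.1);A=np.pi/2*.11
Rm=np.array([[np.cos(TH),-np.sin(TH)],[np.sin(TH),np.cos(TH)]])
def cl(s): # centre line, s=0 at turn start
    if s<0:return np.array([.11,-s])
    if s<A:
        a=-s/.11;return .11*np.array([np.cos(a),np.sin(a)])
    return np.array([-(s-A),-.11])
def pose(sr):
    r=cl(sr);sf=brentq(lambda s:np.linalg.norm(cl(s)-r)-.044,sr+.03,sr+.06)
    f=cl(sf);return (r+f)/2,np.degrees(np.arctan2(*(r-f)[::-1]))+np.degrees(TH)
def inrail(p): return Rm.T@(np.array(p)[:2]-O)
E
python3 - <<'E'
from path import *
o=robot.get_obs();print(inrail(o['position']),psi(o))
p=Rm.T@(np.array([.4846,-.0051])-O);ps=114.4
S=list(np.linspace(-.0917,-.044,11)[1:])+list(np.arange(-.039,A+.055,.005))
print(len(S));rows=[]
for s in S:
    t,b=pose(s)
    if t[0]<-.055: break
    d=Rm@(t-p);a=np.radians(ps)
    x=round(d@[-np.sin(a),np.cos(a)],4);y=round(d@[np.cos(a),np.sin(a)],4);w=round(-(b-ps),1)
    p=p+Rm.T@(x*np.array([-np.sin(a),np.cos(a)])+y*np.array([np.cos(a),np.sin(a)]));ps-=w
    rows.append((x,y,w))
for i in range(0,len(rows),5): print(i//5,', '.join('1, %g, %g, 0, %g'%r for r in rows[i:i+5]))
print(p,ps)
E
```

```text
[0.10939294 0.06970209] 114.36741623780642
64
0 1, -0.0006, -0.0048, 0, 0.3, 1, 0, -0.0047, 0, 0, 1, 0, -0.0048, 0, 0, 1, 0, -0.0048, 0, 0, 1, 0, -0.0048, 0, 0
1 1, 0, -0.0047, 0, 0, 1, 0, -0.0048, 0, 0, 1, 0, -0.0048, 0, 0, 1, 0, -0.0047, 0, 0, 1, 0, -0.0048, 0, 0
2 1, 0.0001, -0.005, 0, 0.1, 1, 0.0001, -0.005, 0, 0.5, 1, 0.0003, -0.005, 0, 0.7, 1, 0.0003, -0.005, 0, 1.1, 1, 0.0003, -0.005, 0, 1.3
3 1, 0.0003, -0.005, 0, 1.7, 1, 0.0003, -0.0049, 0, 1.9, 1, 0.0002, -0.005, 0, 2.2, 1, 0.0001, -0.0049, 0, 2.6, 1, 0.0001, -0.0049, 0, 2.6
4 1, 0.0001, -0.0049, 0, 2.6, 1, 0.0001, -0.0049, 0, 2.6, 1, 0.0002, -0.0049, 0, 2.6, 1, 0.0001, -0.0049, 0, 2.6, 1, 0.0001, -0.0049, 0, 2.6
5 1, 0.0001, -0.0049, 0, 2.6, 1, 0.0001, -0.0049, 0, 2.6, 1, 0.0001, -0.0049, 0, 2.6, 1, 0.0001, -0.0049, 0, 2.6, 1, 0.0001, -0.0049, 0, 2.6
6 1, 0.0002, -0.0049, 0, 2.6, 1, 0.0001, -0.0049, 0, 2.6, 1, 0.0001, -0.0048, 0, 2.6, 1, 0.0001, -0.0049, 0, 2.6, 1, 0.0001, -0.0049, 0, 2.6
7 1, 0.0001, -0.0049, 0, 2.6, 1, 0.0001, -0.0049, 0, 2.6, 1, 0.0001, -0.0049, 0, 2.6, 1, 0.0002, -0.0049, 0, 2.6, 1, 0.0001, -0.0049, 0, 2.6
8 1, 0.0001, -0.0049, 0, 2.7, 1, 0.0001, -0.0049, 0, 2.6, 1, 0.0001, -0.0049, 0, 2.6, 1, 0.0001, -0.0049, 0, 2.6, 1, 0.0001, -0.0049, 0, 2.5
9 1, -0, -0.0049, 0, 2.3, 1, -0.0001, -0.0049, 0, 2, 1, -0.0001, -0.005, 0, 1.8, 1, -0.0002, -0.0049, 0, 1.4, 1, -0.0002, -0.0049, 0, 1.1
10 1, -0.0002, -0.005, 0, 0.9, 1, -0.0001, -0.005, 0, 0.5, 1, -0.0001, -0.005, 0, 0.3, 1, -0, -0.005, 0, 0, 1, -0, -0.005, 0, 0
11 1, -0, -0.005, 0, 0, 1, -0, -0.005, 0, 0, 1, -0, -0.005, 0, 0, 1, -0, -0.005, 0, 0
[-0.05021376 -0.109992  ] 24.10000000000008
```

>>> servo_tool(
  rows=[1,0,-0.0025,0,0.3,1,0,-0.0045,0,0,1,0,-0.005,0,0,1,0,-0.005,0,0,1,0,-0.005,0,0],
)

```text
time: 14.77
position: [0.4929, -0.0248, 0.0539]
tool_rot: [-0.208, 0.978, 0.001, -0.001]
ft_force: [-2.7, 2.5, 6.2]
grip_width: 0.0442
grip_force: 25.7
```

>>> servo_tool(
  rows=[1,0,-0.005,0,0,1,0,-0.005,0,0,1,0,-0.005,0,0,1,0,-0.005,0,0,1,0,-0.005,0,0],
)

```text
time: 15.18
position: [0.5031, -0.0477, 0.0539]
tool_rot: [-0.208, 0.978, 0.001, -0.001]
ft_force: [-1.0, 2.6, 5.5]
grip_width: 0.0438
grip_force: 25.7
```

```bash
python3 -c "
from path import *
o=robot.get_obs();print(inrail(o['position']),psi(o),o['ft_force'],Rm.T@np.array(o['ft_force'])[:2])"
```

```text
[0.10885656 0.02330947] 114.03788753104881 [-1.02474336  2.63054876  5.47299889] [0.13871243 2.81968874]
```

>>> servo_tool(
  rows=[1,-0.0003,-0.0055,-0.0002,0.1,1,0,-0.0055,0,0.5,1,0,-0.005,0,0.7,1,0.0003,-0.005,0,1.1,1,0.0003,-0.005,0,1.3],
)

```text
time: 15.6
position: [0.5135, -0.0721, 0.0539]
tool_rot: [-0.176, 0.984, 0.0, -0.0]
ft_force: [-1.6, 2.7, 4.8]
grip_width: 0.0437
grip_force: 25.7
```

>>> servo_tool(
  rows=[1,0.0003,-0.005,0,1.7,1,0.0003,-0.005,0,1.9,1,0.0002,-0.005,0,2.2,1,0.0001,-0.005,0,2.6,1,0.0001,-0.005,0,2.6],
)

```text
time: 16.02
position: [0.5202, -0.0966, 0.0539]
tool_rot: [-0.08, 0.997, 0.0, 0.0]
ft_force: [-1.6, 3.2, 5.0]
grip_width: 0.0436
grip_force: 25.7
```

```bash
cat > st.py <<'E'
from path import *
o=robot.get_obs();r=inrail(o['position']);f=np.array(o['ft_force']);a=np.radians(psi(o))
print(r*1000,'radius',np.linalg.norm(r)*1000,'ang',np.degrees(np.arctan2(r[1],r[0])),'psi-th',psi(o)-24.1)
print('f along +travel %.1f, tool x %.1f, up %.1f'%(-(f[:2]@[np.cos(a),np.sin(a)]),f[:2]@[-np.sin(a),np.cos(a)],f[2]))
E
python3 st.py
```

```text
[104.47803562 -28.36872762] radius 108.26100236355438 ang -15.191151008292307 psi-th 75.07251348711375
f along +travel -3.4, tool x 1.1, up 5.0
```

>>> servo_tool(
  rows=[1,0.0001,-0.0049,0,2.6,1,0.0001,-0.0049,0,2.6,1,0.0002,-0.0049,0,2.6,1,0.0001,-0.0049,0,2.6,1,0.0001,-0.0049,0,2.6],
)

```text
time: 16.43
position: [0.5215, -0.1211, 0.0539]
tool_rot: [0.033, 0.999, -0.0, 0.0]
ft_force: [-0.9, 3.1, 4.5]
grip_width: 0.0439
grip_force: 25.7
```

>>> servo_tool(
  rows=[1,0.0001,-0.0049,0,2.6,1,0.0001,-0.0049,0,2.6,1,0.0002,-0.0049,0,2.6,1,0.0001,-0.0049,0,2.6,1,0.0001,-0.0049,0,2.6],
)

```text
time: 16.85
position: [0.5172, -0.1452, 0.0539]
tool_rot: [0.146, 0.989, 0.0, 0.001]
ft_force: [-0.2, 2.7, 4.5]
grip_width: 0.0439
grip_force: 25.7
```

```bash
python3 st.py
```

```text
[ 81.95528773 -71.46368326] radius 108.73696341805353 ang -41.087900931121816 psi-th 49.0622082563925
f along +travel -2.5, tool x 1.0, up 4.5
```

>>> servo_tool(
  rows=[1,0.0002,-0.0049,0,2.6,1,0.0002,-0.0049,0,2.6,1,0.0002,-0.0049,0,2.6,1,0.0002,-0.0049,0,2.6,1,0.0001,-0.0049,0,2.6],
)

```text
time: 17.27
position: [0.5076, -0.1678, 0.0539]
tool_rot: [0.257, 0.966, 0.0, 0.001]
ft_force: [0.4, 3.1, 2.7]
grip_width: 0.0438
grip_force: 25.0
```

>>> servo_tool(
  rows=[1,0.0002,-0.0049,0,2.6,1,0.0001,-0.0049,0,2.6,1,0.0002,-0.0049,0,2.6,1,0.0001,-0.0049,0,2.6,1,0.0001,-0.0049,0,2.6],
)

```text
time: 17.68
position: [0.4933, -0.1878, 0.0539]
tool_rot: [0.365, 0.931, -0.0, 0.001]
ft_force: [1.0, 3.4, 3.6]
grip_width: 0.0441
grip_force: 25.0
```

```bash
python3 st.py
```

```text
[  42.74753925 -100.60887822] radius 109.31376165790739 ang -66.97992707770173 psi-th 23.060145764026615
f along +travel -3.2, tool x 1.6, up 3.6
```

>>> servo_tool(
  rows=[1,0.0003,-0.0049,0,2.6,1,0.0003,-0.0049,0,2.6,1,0.0003,-0.0049,0,2.6,1,0.0002,-0.0049,0,2.6,1,0.0001,-0.0049,0,2.5],
)

```text
time: 18.1
position: [0.4746, -0.2038, 0.0539]
tool_rot: [0.467, 0.884, -0.0, 0.002]
ft_force: [1.7, 0.8, 2.8]
grip_width: 0.044
grip_force: 25.0
```

>>> servo_tool(
  rows=[1,0,-0.0049,0,2.3,1,-0.0001,-0.0049,0,2,1,-0.0001,-0.005,0,1.8,1,-0.0002,-0.0049,0,1.4,1,-0.0002,-0.0049,0,1.1],
)

```text
time: 18.52
position: [0.4529, -0.2163, 0.0539]
tool_rot: [0.532, 0.847, -0.0, 0.001]
ft_force: [2.1, 0.9, 3.3]
grip_width: 0.0437
grip_force: 25.0
```

```bash
python3 st.py
```

```text
[  -5.77367928 -110.17947468] radius 110.33064856983506 ang -92.99969801510008 psi-th 1.6438524014976394
f along +travel -2.3, tool x -0.2, up 3.3
```

>>> servo_tool(
  rows=[1,0,-0.005,0,0.8,1,0,-0.005,0,0.5,1,0,-0.005,0,0.3,1,0,-0.005,0,0,1,0,-0.005,0,0],
)

```text
time: 18.93
position: [0.4294, -0.2261, 0.0539]
tool_rot: [0.543, 0.84, -0.0, 0.0]
ft_force: [2.5, 0.8, 4.1]
grip_width: 0.0442
grip_force: 25.0
```

>>> servo_tool(
  rows=[1,0,-0.005,0,0,1,0,-0.004,0,0,1,0,-0.003,0,0,1,0,-0.003,0,0,1,0,-0.003,0,0],
)

```text
time: 19.35
position: [0.4132, -0.2334, 0.0539]
tool_rot: [0.543, 0.84, 0.0, 0.0]
ft_force: [2.4, 0.7, 5.4]
grip_width: 0.0439
grip_force: 25.0
```

```bash
python3 st.py
```

```text
[ -49.03874541 -109.5256786 ] radius 120.00280339676772 ang -114.11984872861646 psi-th 0.16010767245656155
f along +travel -2.5, tool x -0.4, up 5.4
```

>>> servo_tool(
  rows=[1,0,-0.002,-0.0002,0,1,0,-0.002,0,0,1,0,-0.002,0,0,1,0,-0.002,0,0,1,0,-0.002,0,0],
)

```text
time: 19.77
position: [0.4039, -0.2373, 0.0539]
tool_rot: [0.543, 0.84, 0.0, -0.0]
ft_force: [2.0, 0.2, 3.6]
grip_width: 0.0438
grip_force: 25.0
```

>>> servo_tool(
  rows=[1,0,-0.001,0,0,1,0,-0.001,0,0,1,0,-0.001,0,0,1,0,-0.001,0,0,1,0,-0.001,0,0],
)

```text
time: 20.18
position: [0.3994, -0.2393, 0.0539]
tool_rot: [0.543, 0.84, 0.0, -0.0]
ft_force: [0.9, 1.1, 2.5]
grip_width: 0.0439
grip_force: 25.0
```

```bash
python3 st.py
```

```text
[ -64.00474872 -109.29639502] radius 126.65824024719713 ang -120.35354412017587 psi-th 0.17416601802407783
f along +travel -1.3, tool x 0.6, up 2.5
```

>>> servo_tool(
  rows=[1,0,-0.001,0,0,1,0,-0.001,0,0,1,0,-0.001,0,0],
)

```text
time: 20.43
position: [0.3966, -0.2406, 0.0539]
tool_rot: [0.543, 0.84, 0.0, -0.0]
ft_force: [2.2, 0.1, 3.0]
grip_width: 0.0441
grip_force: 25.0
```

>>> servo_tool(
  rows=[1,0,-0.001,0,0,1,0,-0.001,0,0],
)

```text
time: 20.6
position: [0.3948, -0.2414, 0.0539]
tool_rot: [0.543, 0.84, 0.0, -0.0]
ft_force: [2.3, 0.6, 2.8]
grip_width: 0.0439
grip_force: 25.0
```

Now at about -69 with friction at ~2.3 N. I go on in small feeling steps.

>>> servo_tool(
  rows=[1,0,-0.0005,0,0,1,0,-0.0005,0,0],
)

```text
time: 20.77
position: [0.3939, -0.2418, 0.0539]
tool_rot: [0.543, 0.84, 0.0, -0.0]
ft_force: [1.9, 0.8, 2.2]
grip_width: 0.044
grip_force: 25.0
```

>>> servo_tool(
  rows=[1,0,-0.0005,0,0,1,0,-0.0005,0,0],
)

```text
time: 20.93
position: [0.3931, -0.2422, 0.0539]
tool_rot: [0.543, 0.84, 0.0, -0.0]
ft_force: [1.3, 1.4, 0.9]
grip_width: 0.0437
grip_force: 25.0
```

>>> servo_tool(
  rows=[1,0,-0.0005,0,0,1,0,-0.0005,0,0],
)

```text
time: 21.1
position: [0.3922, -0.2426, 0.0539]
tool_rot: [0.543, 0.84, 0.0, -0.0]
ft_force: [2.7, 0.7, 0.9]
grip_width: 0.0437
grip_force: 25.0
```

>>> servo_tool(
  rows=[1,0,-0.0005,0,0,1,0,-0.0005,0,0],
)

```text
time: 21.27
position: [0.3913, -0.243, 0.0539]
tool_rot: [0.543, 0.84, 0.0, -0.0]
ft_force: [1.2, 1.4, 1.3]
grip_width: 0.044
grip_force: 25.0
```

>>> servo_tool(
  rows=[1,0,-0.0005,0,0,1,0,-0.0005,0,0],
)

```text
time: 21.43
position: [0.3904, -0.2434, 0.0539]
tool_rot: [0.543, 0.84, 0.0, -0.0]
ft_force: [1.7, 0.3, 0.4]
grip_width: 0.0438
grip_force: 25.0
```

>>> servo_tool(
  rows=[1,0,-0.0005,0,0,1,0,-0.0005,0,0],
)

```text
time: 21.6
position: [0.3894, -0.2438, 0.0539]
tool_rot: [0.543, 0.84, 0.0, -0.0]
ft_force: [1.6, 1.4, -0.3]
grip_width: 0.0439
grip_force: 25.0
```

>>> servo_tool(
  rows=[1,0,-0.0005,0.0002,0,1,0,-0.0005,0,0],
)

```text
time: 21.77
position: [0.3887, -0.2443, 0.0539]
tool_rot: [0.543, 0.84, 0.0, 0.0]
ft_force: [1.9, 1.0, 3.0]
grip_width: 0.0438
grip_force: 25.0
```

>>> servo_tool(
  rows=[1,0,-0.0005,0,0,1,0,-0.0005,0,0],
)

```text
time: 21.93
position: [0.3878, -0.2449, 0.0539]
tool_rot: [0.543, 0.84, -0.0, 0.0]
ft_force: [2.5, 1.3, 3.0]
grip_width: 0.0438
grip_force: 25.0
```

>>> servo_tool(
  rows=[1,0,-0.0005,0,0,1,0,-0.0005,0,0],
)

```text
time: 22.1
position: [0.3869, -0.2453, 0.0539]
tool_rot: [0.543, 0.84, -0.0, 0.0]
ft_force: [2.1, 1.3, 3.6]
grip_width: 0.0435
grip_force: 25.0
```

>>> servo_tool(
  rows=[1,0,-0.0005,0,0,1,0,-0.0005,0,0],
)

```text
time: 22.27
position: [0.3863, -0.2457, 0.0539]
tool_rot: [0.543, 0.84, 0.0, 0.001]
ft_force: [4.8, 3.5, 4.1]
grip_width: 0.0437
grip_force: 25.0
```

```bash
python3 st.py
python3 - <<'E'
from h import *
o,p,q=wrist();t=shot("scene")
a=cv2.resize(p['pixels'][20:320,56:456],(400,300));b=cv2.resize(t['pixels'][120:210,230:350],(400,300),interpolation=cv2.INTER_CUBIC)
cv2.imwrite('pics/c5.png',np.hstack([a,b])[:,:,::-1])
E
```

```text
[ -78.53537502 -109.74906281] radius 134.9542956565203 ang -125.58714559692936 psi-th 0.1332875438642347
f along +travel -5.8, tool x 1.2, up 4.1
```

View pics/c5.png

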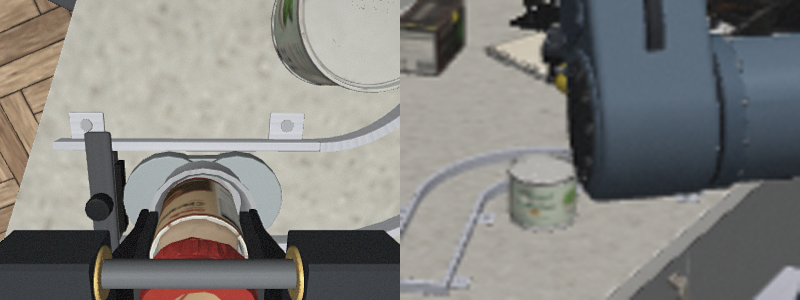

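The along-rail force rose to 5.8 N at x = -78.5, and the picture shows the disc up against the pad at (122,175). I press in small steps.

>>> servo_tool(
  rows=[1,0,-0.0003,0,0,1,0,0,0,0],
)

```text
time: 22.53
position: [0.3863, -0.2457, 0.0539]
tool_rot: [0.543, 0.84, 0.0, 0.001]
ft_force: [5.3, 2.7, 4.4]
grip_width: 0.0437
grip_force: 25.0
```

>>> servo_tool(
  rows=[1,0,-0.0003,0,0,1,0,0,0,0],
)

```text
time: 22.7
position: [0.3862, -0.2457, 0.0539]
tool_rot: [0.543, 0.84, 0.0, 0.001]
ft_force: [6.2, 3.1, 4.0]
grip_width: 0.0438
grip_force: 25.0
```

>>> servo_tool(
  rows=[1,0,-0.0004,0,0,1,0,-0.0004,0,0,1,0,0,0,0],
)

```text
time: 22.95
position: [0.3862, -0.2461, 0.0539]
tool_rot: [0.543, 0.839, 0.001, 0.001]
ft_force: [8.2, 5.3, 3.8]
grip_width: 0.0438
grip_force: 25.0
```

>>> servo_tool(
  rows=[1,0,-0.0004,0,0,1,0,0,0,0],
)

```text
time: 23.12
position: [0.3862, -0.2464, 0.054]
tool_rot: [0.543, 0.839, 0.001, 0.002]
ft_force: [10.2, 4.8, 3.7]
grip_width: 0.0438
grip_force: 25.0
```

>>> servo_tool(
  rows=[1,0,-0.0002,0,0,1,0,0,0,0,1,0,0,0,0,1,0,0,0,0,1,0,0,0,0],
)

```text
time: 23.53
position: [0.3861, -0.2464, 0.054]
tool_rot: [0.544, 0.839, 0.001, 0.002]
ft_force: [10.6, 5.7, 3.4]
grip_width: 0.0439
grip_force: 25.0
```

>>> servo_tool(
  rows=[1,0,0,0,0,1,0,0,0,0,1,0,0,0,0,1,0,0,0,0,1,0,0,0,0],
)

```text
time: 23.95
position: [0.3861, -0.2464, 0.054]
tool_rot: [0.543, 0.839, 0.001, 0.002]
ft_force: [9.5, 6.4, 3.0]
grip_width: 0.0437
grip_force: 25.0
```

>>> servo_tool(
  rows=[1,0,0,0,0,1,0,0,0,0,1,0,0,0,0,1,0,0,0,0,1,0,0,0,0],
)

```text
time: 24.37
position: [0.3862, -0.2464, 0.054]
tool_rot: [0.543, 0.839, 0.001, 0.002]
ft_force: [9.5, 5.9, 3.3]
grip_width: 0.0435
grip_force: 25.0
```

```bash
python3 st.py
```

```text
[ -78.9999852  -110.37995694] radius 135.73773446321377 ang -125.5916590527566 psi-th 0.05813307583659366
f along +travel -11.0, tool x 1.5, up 3.3
```

>>> servo_tool(
  rows=[1,0,0.0005,0,0,1,0,0.0005,-0.0002,0,1,0,0.0004,0,0,1,0,0,0,0],
)

```text
time: 24.7
position: [0.3864, -0.2462, 0.0539]
tool_rot: [0.543, 0.84, 0.0, 0.001]
ft_force: [5.3, 2.0, 1.6]
grip_width: 0.0439
grip_force: 25.0
```

>>> servo_tool(
  rows=[-0.1,0,0,0,0,-0.2,0,0,0,0,-0.4,0,0,0,0,-0.7,0,0,0,0,-1,0,0,0,0],
)

```text
time: 25.12
position: [0.3847, -0.2455, 0.0537]
tool_rot: [0.543, 0.84, 0.0, -0.001]
ft_force: [0.1, 0.7, 0.3]
grip_width: 0.0647
grip_force: 0.0
```

>>> servo_tool(
  rows=[-1,0,0,0,0,-1,0,0,0,0,-1,0,0,0,0,-1,0,0,0,0,-1,0,0,0,0],
)

```text
time: 25.53
position: [0.3853, -0.2458, 0.0539]
tool_rot: [0.543, 0.84, -0.0, -0.0]
ft_force: [1.0, 0.5, 0.2]
grip_width: 0.086
grip_force: 0.0
```

```bash
python3 st.py
```

```text
[ -79.50469232 -109.46686891] radius 135.2922447480137 ang -125.99052895239053 psi-th 0.16612844130187554
f along +travel -1.1, tool x 0.1, up 0.2
```

Free of contact. I retreat straight up, then move aside and look.

>>> servo_tool(
  rows=[-1,0,0,-0.008,0,-1,0,0,-0.015,0,-1,0,0,-0.02,0,-1,0,0,-0.025,0,-1,0,0,-0.025,0],
)

```text
time: 25.95
position: [0.3849, -0.2453, 0.1481]
tool_rot: [0.543, 0.84, 0.0, -0.001]
ft_force: [1.3, -0.7, 0.0]
grip_width: 0.0874
grip_force: 0.0
```

>>> servo_tool(
  rows=[-1,0,0,-0.025,0,-1,0,0,-0.025,0,-1,0,0,-0.025,0,-1,0,0,-0.025,0,-1,0,0,0,0],
)

```text
time: 26.37
position: [0.3874, -0.2477, 0.252]
tool_rot: [0.543, 0.84, -0.001, 0.005]
ft_force: [1.0, -1.4, 0.8]
grip_width: 0.0871
grip_force: 0.0
```

>>> servo_tool(
  rows=[-1,0,0.02,-0.01,0,-1,0,0.02,-0.01,0,-1,0,0.02,-0.01,0,-1,0,0.02,0,0,-1,0,0,0,0],
)

```text
time: 26.78
position: [0.4609, -0.212, 0.2776]
tool_rot: [0.542, 0.841, 0.001, 0.002]
ft_force: [0.2, -0.1, 0.4]
grip_width: 0.0864
grip_force: 0.0
```

Run:
```python
from path import *
o,p,q=wrist();t=shot("top");print(o['time'],o['position'])
for n in ("spice_jar","carrier","bean_tin"):print(n,[(np.round(d['at'],4),round(d['score'],2),(inrail(d['at'])*1000).round(1)) for d in robot.place_of(p,n)+robot.place_of(t,n)])
for n in ("salt_shaker","pepper_mill"):print(n,[np.round(d['at'],3) for d in robot.place_of(t,n)])
a=cv2.resize(p['pixels'],(400,300));b=cv2.resize(t['pixels'][110:275,200:420],(400,300),interpolation=cv2.INTER_CUBIC)
cv2.imwrite('pics/c6.png',np.hstack([a,b])[:,:,::-1])
```

```text
26.7833 [ 0.46090857 -0.21198032  0.2776129 ]
spice_jar [(array([ 0.3857, -0.2462,  0.0175]), 0.76, array([ -79.3, -110. ])), (array([0.3318, 0.38  , 0.0024]), 0.8, array([127.2, 483.6]))]
carrier [(array([ 0.3895, -0.2427,  0.0012]), 0.93, array([ -74.4, -108.4])), (array([ 4.266e-01, -4.071e-01,  1.000e-04]), 0.69, array([-107.7, -273.6])), (array([ 0.4129, -0.1126,  0.0016]), 0.58, array([0.1, 0.9])), (array([ 0.4261, -0.4033, -0.0025]), 0.55, array([-106.6, -269.9]))]
bean_tin [(array([ 0.4142, -0.1098,  0.0035]), 0.77, array([2.4, 2.9])), (array([ 0.425 ,  0.2494, -0.0007]), 0.68, array([158.9, 326.4]))]
salt_shaker [array([ 0.426,  0.249, -0.   ])]
pepper_mill [array([ 0.503,  0.313, -0.001])]
```

View pics/c6.png

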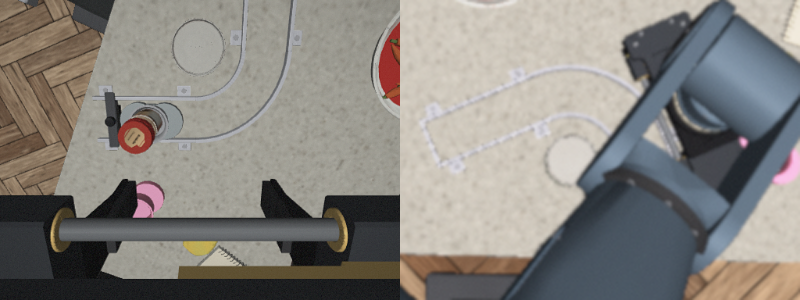

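The jar stands in the cup with its cap at (136,135) and its underside at 0.0175 m. The disc meets the pad at (119,121), and the bystanders have not moved.

```bash
python3 -c "
from rig import robot
print(robot.hand_in())"
```

```text
the job is handed in; nothing more can be done
None
```

The red-capped jar stands upright in the carrier's cup; I slid the carrier round to the end stop, pressed it against the pad at about 11 N for just over a second, let go, and handed the job in.

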